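# Put the scraper away in the free blade block

### The arm

A 6-joint arm with a two-finger parallel gripper is mounted at the origin on a cart in front of the work surface, level with it; the furniture and walls round the work are solid. World frame = base frame: x ahead of the robot, y to its left, z up, the work surface at z = 0. Lengths are in m, angles in rad, forces in N, time in s.
With the tool pointing down it reaches from about 0.425 to 0.95 m from the base axis. Payload 3.5 kg.
Tool frame: the origin (TCP) lies midway between the tips of the shut fingers; the grasp point (between the pads) lies 19 mm behind it; z points along the fingers, y is the line along which they close (so a half turn about z gives the same grasp; the last joint's range is limited). The gripper opens to 85 mm and grips with 20 to 120 N. Pads are 22 mm wide; open, the fingers measure 114 mm over their backs; the gripper's body (76 mm by 85 mm) begins 54 mm behind the grasp point. The pads swing forward as they close: fully open they stand 13 mm farther back than shut.
Start: joints at [-1.346, 0.286, 1.577, -0, 1.279, -0.15], TCP at [0.247, -0.628, 0.231] pointing down, gripper open.
Joint ranges: [-2.77, 2.77], [-0.9, 2.22], [0.21, 2.48], [-1.53, 4.67], [0.24, 2.81], [-2.84, 2.84]. Speed limits (rad/s): [2.79, 2.79, 3.14, 3.14, 3.14, 3.14].

### API

Orientations are given as a unit quaternion [x, y, z, w].
In Python, from plant import get_state, read_camera, ctrl gives the robot as it stands.
- The arm moves only by the shell command python3 -m crank 'ROWS' [FORCE]. ROWS is JSON, a list of rows, each a list of 3 entries, a list of its own where there are three numbers: the shift along the tool's x, y, z in mm, then the turn about the tool's z in degrees, then the closure in counts, from 0 (fully open) to 255 (shut). In form: [[[tx, ty, tz], yaw, claw], ...]. A call has 1 to 10 rows; each row is the pose to reach, as a shift and turn from the pose commanded when the call began, along the tool's axes at that moment; what a row does not reach only later rows make up. A row lasts 1/10 s, in which the tool goes at most 50 mm and 8.59 degrees, less where a joint would pass 70% of its speed; a pose out of reach is approached as far as the arm can. A call with a gripper value outside its range is refused whole. The fingers move at their own pace and stop on an object; FORCE is the grip in N (left out, the last holds). Time passes only in rows, so rows that repeat a pose let the fingers close. It gives the time, the measured TCP pose, the force, the opening and the grip force at its end, in the units of the state.
- get_state(): the state, without advancing time (a new reading comes with each control period).
- read_camera(name): name is "scene" or "top"; returns a dict with "frame" (420x560x3 uint8, blue, green, red), "range_z" (420x560 float32, m along the optical axis (not along the pixel's ray), 0 where there is no reading), "vfov" (degrees; the focal length in pixels is half the picture's height over the tangent of half this angle, whatever the lens; pixels are square), "cx", "cy" (the principal point, pixels), "k1" (the pictures are not rectified: a ray, as slopes to the right and down, at radius r is drawn at 1 + k1 r^2 times it, then the intrinsics apply), "origin" and "orientation" of the camera in the world. Camera axes: x right, y down, z forward; pixel columns grow to the right and rows downward; lengths in m; the calibration is good to about 2 mm. A picture is of the moment at which its call begins.
- ctrl.sign_off(): hands the job in; it is judged then, once.
The state is a dict: "time": time; "qpos": joint angles; "dq": joint speeds; "joint_efforts": joint torques, N m; "eef_pos": TCP position; "tcp_rot": TCP orientation; "contact_force": force on the tool from outside, world axes, zero at the start; "wrist_torque": the same for the moment, N m; "opening": opening from 0.0 (shut) to 1.0 (fully open); "finger_force": force on a finger pad.
Only numpy, scipy, OpenCV 4.12 (cv2) and the standard library are available. Lean on these libraries where they do the work, as an engineer would, in place of code of your own. Each camera call takes 0.05 s, during which the arm holds its last target. There are 200 camera calls.

### The job

The wide scraper has been left lying on the table. Take it by its handle and slide its blade, edge first, into the slot of the empty wooden blade block, fully home so that the handle meets the front of the block, and leave it there. Leave everything else where it is.

Things in the scene. Friction and masses are not known exactly. Their poses are not given: they have to be found in the camera images.
- scraper_mid (a point): Centre of the handle of the loose scraper, which lies flat (point 12 mm above the table). Wooden handle 110 x 26 x 24 mm thick; steel blade 60 wide, 3 thick, at half the handle's thickness, standing 90 mm out of its end. x: along the handle to the blade (handle end +55 mm, blade edge +145), y across, z up. 0.12-0.2 kg, balances at x = +25 mm.
- block_mouth (a point): Middle of the empty block's slot mouth, at the front edge of its lip, 42 mm above the table. Slot: level, 80 wide, 12 high (36 to 48 mm above the table), 100 deep. x points into the slot, y across, z up. Scraper home: handle's end against the lip's front edge, its centre 55 mm in front of this point; let go, it droops up to 0.15 rad.
- block: The empty blade block: pale wood, fixed, 105 deep (x), 110 wide (y), 62 mm high; front faces the robot. Its base stands out 20 mm before the top board as a lip level with the slot floor; the top board's front 16 mm slopes up to 53 mm above the table as a lead-in. Origin: centre of its underside.
- used_mouth (a point): Slot mouth of the other blade block, which is in use: same size and axes, slot 50 mm wide. A narrower scraper (blade 34 mm wide, handle 100 x 22 x 20 mm) is fixed in it, its handle standing out 100 mm from this point towards the robot.
- wax_pot: Bystander: low round pot, 62 mm across, 35 mm high; origin at the centre of its underside.
- plaster_cast: Bystander: rough white lump of plaster, 67 x 73 x 36 mm; origin at the centre of its underside.
- masking_tape: Bystander: roll of masking tape lying flat, 96 mm across, 25 mm high; origin at the centre of its underside.
Things that resemble listed ones, but are neither listed nor needed, are in the scene too. Leave any blue look-alike of the part that bears scraper_mid alone.

How it is judged:
At the end, for the whole second after the job is handed in: The blade is in the empty block's slot, the handle's end within 10 mm of the lip's front edge, the handle's centre within 30 mm sideways and 25 mm below to 12 mm above the mouth's middle, along the slot within 0.3 rad, for a second (x of scraper_mid in the frame of block_mouth between -0.065 and -0.045 m and y of scraper_mid in the frame of block_mouth between -0.03 and 0.03 m and z of scraper_mid in the frame of block_mouth between -0.025 and 0.012 m and angle between the x axis of scraper_mid and the x axis of block_mouth, either way round below 0.3 rad); the robot touches nothing.
It fails at once if the wax pot is shifted by more than 30 mm (distance of wax_pot from where it was at the start of the episode above 0.03 m).
It fails at once if the plaster cast is shifted by more than 30 mm (distance of plaster_cast from where it was at the start of the episode above 0.03 m).
It fails at once if the masking tape is shifted by more than 30 mm (distance of masking_tape from where it was at the start of the episode above 0.03 m).
It also fails if it takes over 42 s, if anything falls off the work surface, if the arm or the gripper's body presses on something with over 40 N, if the wrist force passes 120 N, or if a joint passes its speed limit or range.

## Working session

There is one attempt and no reset: what is moved stays moved. The work goes in short steps, Python scripts to look and compute and a shell command to move; the robot and the scene stay as the last step left them, time stands still between calls to the robot, and variables do not carry over. Pictures are saved under pics/ and viewed, at most 10 in all, crops included, and the job is handed in when it is done.

```bash
mkdir -p pics; ls; cat > h.py <<'E'
import numpy as np,cv2
from plant import get_state,read_camera,ctrl
from scipy.spatial.transform import Rotation as R
def cloud(c):
    h,w=c["frame"].shape[:2]; f=h/2/np.tan(np.radians(c["vfov"])/2)
    K=np.array([[f,0,c["cx"]],[0,f,c["cy"]],[0,0,1.]])
    u,v=np.meshgrid(np.arange(w),np.arange(h))
    p=np.stack([u,v],-1).reshape(-1,1,2).astype(np.float64)
    n=cv2.undistortPoints(p,K,np.array([c["k1"],0,0,0.])).reshape(h,w,2)
    ray=np.dstack([n,np.ones((h,w))])@R.from_quat(c["orientation"]).as_matrix().T
    o=np.array(c["origin"])
    return ray,o,o+ray*c["range_z"][...,None]
def onplane(ray,o,z): return o+ray*((z-o[2])/ray[...,2])[...,None]
E
python3 - <<'E'
from h import *
for n in("scene","top"):
    c=read_camera(n); cv2.imwrite(f"pics/{n}0.png",c["frame"]); np.save(f"{n}0.npy",c,allow_pickle=True)
    print(n,{k:v for k,v in c.items() if k not in("frame","range_z")},(c["range_z"]>0).mean())
print(get_state())
E
```

```text
pics
scene {'vfov': 45.709995038107195, 'cx': 278.3701942906014, 'cy': 211.92195806721054, 'k1': -0.044198508909405215, 'origin': array([-0.18447762, -1.21687375,  0.93893766]), 'orientation': array([ 0.83515888, -0.25047928,  0.14534663, -0.46759399])} 0.9645493197278912
top {'vfov': 57.292477286939054, 'cx': 275.0121075860781, 'cy': 213.41385578128356, 'k1': -0.02079330400127372, 'origin': array([ 0.50187932, -0.05179602,  1.08728259]), 'orientation': array([-0.70381555,  0.70930133, -0.01953538,  0.0339655 ])} 0.995875850340136
{'time': 0.1, 'qpos': array([-1.34603876e+00,  2.87122581e-01,  1.57800224e+00,  2.85359224e-05,
        1.27862035e+00, -1.50012263e-01]), 'dq': array([-0.00045414, -0.0031724 , -0.00319175,  0.00143237,  0.0006336 ,
        0.00095517]), 'joint_efforts': array([ 5.66399194e-04, -4.07293618e+01, -2.93698776e+01, -1.56824181e-04,
        3.39373830e-03, -6.50589385e-06]), 'eef_pos': array([ 0.24698371, -0.62756216,  0.23007052]), 'tcp_rot': array([ 9.82494958e-01,  1.86286068e-01, -2.65639169e-05, -1.07601604e-03]), 'contact_force': array([ 0.40792305, -0.63779445,  0.07664579]), 'wrist_torque': array([0.04319438, 0.02790703, 0.00344728]), 'finger_force': 0.0, 'opening': 1.00608211399707}
```

View pics/scene0.png

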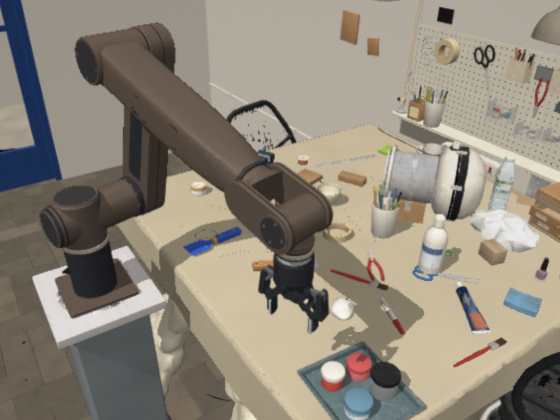

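View pics/top0.png

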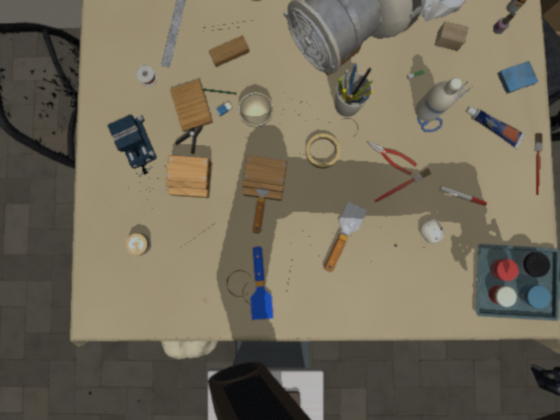

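The top view shows the loose scraper, with its orange handle at about (338,252) and its blade at (350,217). The used block is at (264,178). There are two candidates for the empty block, at (188,176) and (190,105), so I'll zoom in and check their heights.

```bash
python3 - <<'E'
from h import *
t=np.load("top0.npy",allow_pickle=True).item(); ray,o,P=cloud(t)
a=t["frame"][70:210,140:300]; cv2.imwrite("pics/crop1.png",cv2.resize(a,None,fx=5,fy=4.2857*5/4.2857*0.85,interpolation=cv2.INTER_CUBIC)[:600,:800])
Z=P[...,2]
for n,(r0,r1,c0,c1) in dict(A=(150,205,160,216),B=(75,135,165,216),U=(150,205,238,292)).items():
    z=Z[r0:r1,c0:c1]; m=(z>0.045)
    pts=P[r0:r1,c0:c1][m]; print(n,m.sum(),np.percentile(z,[50,90,98]))
    if m.sum()>20:
        b=cv2.minAreaRect((pts[:,:2]*1000).astype(np.float32)); print(b)
    c=(c0+c1)//2
    print(np.round(Z[r0:r1:1,c]*1000).astype(int))
hsv=cv2.cvtColor(t["frame"],cv2.COLOR_BGR2HSV)
m=cv2.inRange(hsv,(5,150,90),(20,255,255)); m[:, :310]=0; m[:225]=0; m[280:]=0; m[:,365:]=0
q=onplane(ray,o,0.02)
b=cv2.minAreaRect((q[m>0][:,:2]*1000).astype(np.float32)); print("handle",(m>0).sum(),b, q[m>0].mean(0))
print(np.percentile(Z[m>0],[10,50,90]))
s=t["frame"][195:230,330:370]; 
m2=((Z>0.006)&(Z<0.03)).astype(np.uint8); 
print(hsv[217,352],hsv[217,380],Z[217,352],Z[217,380])
E
```

```text
A 1316 [0.0349392  0.06308953 0.06530203]
((639.487548828125, 93.6519775390625), (382.7783508300781, 117.66619873046875), 63.673954010009766)
[-2 -3 -1  0 -2  0 59 64 59 62 62 64 61 62 63 60 61 62 63 63 58 65 63 61
 62 60 64 61 63 64 60 61 61 61 59 58 59 59 38 36 38 36 37 35 38 35 14  0
 -2  0  2  2  1 -1  1]
B 9 [0.00686785 0.01963331 0.02151696]
[ 1  2  2  2  2  2  1 17 20 20 14 15 15 19 17 17 19 19 17 17 17 15 14 20
 17 20 17 18 18 20 16 16 17 22 19 17 19 21 18 17 20 14 15 18 14 19 19 15
 18 22 16 19 15 11 16 15 16 19 22 21]
U 1342 [0.03711898 0.06294728 0.06503505]
((621.1693115234375, -0.11896896362304688), (114.93250274658203, 233.22299194335938), 87.18840026855469)
[ 2  1  0  0  3  3 -3  1 65 63 65 62 65 63 63 65 64 63 59 63 63 63 63 64
 59 64 61 62 65 59 60 61 63 59 60 56 56 61 59 59 38 41 38 42 38 37 38 34
 43 44 32  2  0  0 -3]
handle 289 ((474.845947265625, -196.4401397705078), (22.168298721313477, 104.93190002441406), 64.04118347167969) [ 0.47664642 -0.19718136  0.02      ]
[0.02102841 0.02336371 0.02573714]
[110  12 130] [ 21  65 153] 0.011888858969428595 0.000724158948313125
```

View pics/crop1.png

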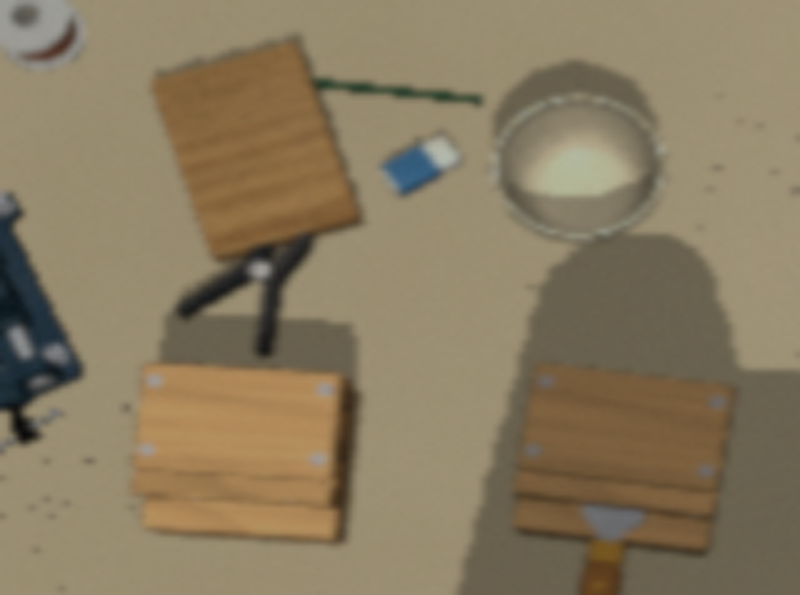

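The empty block is the pale one at top-view pixel (188,176). It has a lip, and nothing is in its slot. The darker one at (190,105) is only a 17 mm plank. Next I'll get the block pose, the scraper pose including the blade, and the tool frame offsets.

```bash
cat > m.py <<'E'
from h import *
def block(t,r0,r1,c0,c1):
    ray,o,P=cloud(t); Z=P[...,2]
    m=np.zeros(Z.shape,np.uint8); m[r0:r1,c0:c1]=(Z[r0:r1,c0:c1]>0.028)&(Z[r0:r1,c0:c1]<0.075)
    n,l,st,_=cv2.connectedComponentsWithStats(m); k=1+st[1:,4].argmax()
    Q=P[l==k]; top=Q[Q[:,2]>0.055]; lip=Q[(Q[:,2]>0.03)&(Q[:,2]<0.042)]
    yd=cv2.fitLine
    ba=cv2.minAreaRect((top[:,:2]*1000).astype(np.float32)); bl=cv2.minAreaRect((lip[:,:2]*1000).astype(np.float32)); bq=cv2.minAreaRect((Q[:,:2]*1000).astype(np.float32))
    return ba,bl,bq
E
python3 - <<'E'
from m import *
t=np.load("top0.npy",allow_pickle=True).item()
for b in block(t,150,205,155,220): print(b)
ray,o,P=cloud(t); Z=P[...,2]
# lip corners by ray cast at z=36 using image: front edge pixels per column (last z>28mm)
cols=range(172,206,3); F=[];
q=onplane(ray,o,0.036)
for c in cols:
    r=150+np.where(Z[150:205,c]>0.025)[0].max(); F.append((q[r,c]+q[r+1,c])[:2]/2)
F=np.array(F); v=cv2.fitLine(F.astype(np.float32),cv2.DIST_HUBER,0,.01,.01).ravel(); print("front edge",v, np.round(F,4)[[0,-1]])
rows=range(185,195,2)
for r in rows:
    cc=150+np.where((Z[r,150:225]>0.028)&(Z[r,150:225]<0.075))[0]; print(r,np.round(q[r,cc.min()],4),np.round(q[r,cc.max()],4))
hsv=cv2.cvtColor(t["frame"],cv2.COLOR_BGR2HSV)
q=onplane(ray,o,0.013); m=np.zeros(Z.shape,bool); m[195:235,325:380]=(hsv[195:235,325:380,0]>90)&(hsv[195:235,325:380,2]>90)
n,l,st,_=cv2.connectedComponentsWithStats(m.astype(np.uint8)); k=1+st[1:,4].argmax()
print("blade",st[k],cv2.minAreaRect((q[l==k][:,:2]*1000).astype(np.float32)))
s=get_state(); print(R.from_quat(s["tcp_rot"]).as_matrix())
E
```

```text
((696.2692260742188, 207.48968505859375), (111.15312957763672, 86.42338562011719), 85.19859313964844)
((685.565185546875, 208.2070770263672), (110.7576904296875, 102.62554168701172), 85.50928497314453)
((686.756591796875, 208.23300170898438), (111.22897338867188, 105.28795623779297), 85.3360366821289)
front edge [0.07638524 0.99707836 0.63288134 0.204475  ] [[0.6367 0.2547]
 [0.6302 0.1627]]
185 [0.6635 0.272  0.036 ] [0.6622 0.1545 0.036 ]
187 [0.6578 0.2635 0.036 ] [0.6566 0.1545 0.036 ]
189 [0.6522 0.2634 0.036 ] [0.6511 0.1573 0.036 ]
191 [0.6466 0.2633 0.036 ] [0.6455 0.1572 0.036 ]
193 [0.641 0.266 0.036] [0.6399 0.1572 0.036 ]
blade [340 204  26  31 490] ((564.6864624023438, -240.78353881835938), (53.3958854675293, 81.68347930908203), 62.520416259765625)
[[ 9.30595000e-01  3.66050188e-01 -4.53091423e-04]
 [ 3.66050303e-01 -9.30592686e-01  2.10446369e-03]
 [ 3.48695765e-04 -2.12425764e-03 -9.99997683e-01]]
```

Scraper: centre (0.475,-0.1965), heading -26.2°. Block mouth: about (0.634,0.211), heading -4.7°. I'll grasp at x=+25 mm on the handle, which is (0.4974,-0.2075).

```bash
python3 -m crank '[[[40,-30,0],0,0],[[85,-65,10],8,0],[[125,-97,20],16,0],[[165,-128,30],24,0],[[205,-159,45],32,0],[[245,-190,60],40,0],[[285,-221,75],47.7,0],[[320,-248,90],47.7,0],[[355,-275,100],47.7,0],[[387,-299,110],47.7,0]]'; python3 -m crank '[[[0,0,0],0,0],[[0,0,0],0,0],[[0,0,0],0,0]]'
python3 - <<'E'
from h import *
s=get_state(); print(s["eef_pos"],s["qpos"],np.degrees(R.from_quat(s["tcp_rot"]).as_euler('ZYX')))
E
```

```text
time: 1.1
eef_pos: [0.4965, -0.2087, 0.1212]
tcp_rot: [0.974, -0.227, -0.0, -0.0]
contact_force: [0.8, -1.0, -1.1]
opening: 1.005
finger_force: 0.0
time: 1.4
eef_pos: [0.4961, -0.2115, 0.1223]
tcp_rot: [0.974, -0.227, 0.0, 0.0]
contact_force: [-0.6, -0.2, 1.0]
opening: 1.006
finger_force: 0.0
[ 0.49610221 -0.21145536  0.12226896] [-5.90987319e-01  1.07230975e-01  1.99769645e+00 -3.34783359e-04
  1.03628220e+00  1.43824152e+00] [-2.62564767e+01 -1.95703935e-02  1.79980735e+02]
```

```bash
python3 -m crank '[[[0,0,60],0,0],[[0,0,60],0,0],[[0,0,60],0,0],[[0,0,60],0,0],[[0,0,60],0,0]]'
python3 - <<'E'
from h import *
for i in range(3):
    c=read_camera("scene"); s=get_state(); print(s["eef_pos"])
f=c["frame"][190:350,180:400]; cv2.imwrite("pics/s1.png",cv2.resize(f,None,fx=3.6,fy=3.6,interpolation=cv2.INTER_CUBIC))
E
```

```text
time: 1.9
eef_pos: [0.4973, -0.212, 0.0641]
tcp_rot: [0.974, -0.227, 0.002, 0.001]
contact_force: [-0.2, -0.4, 0.3]
opening: 0.999
finger_force: 0.0
[ 0.49733258 -0.21189199  0.06412542]
[ 0.49720692 -0.21165823  0.06389743]
[ 0.49706212 -0.21140337  0.06361715]
```

View pics/s1.png

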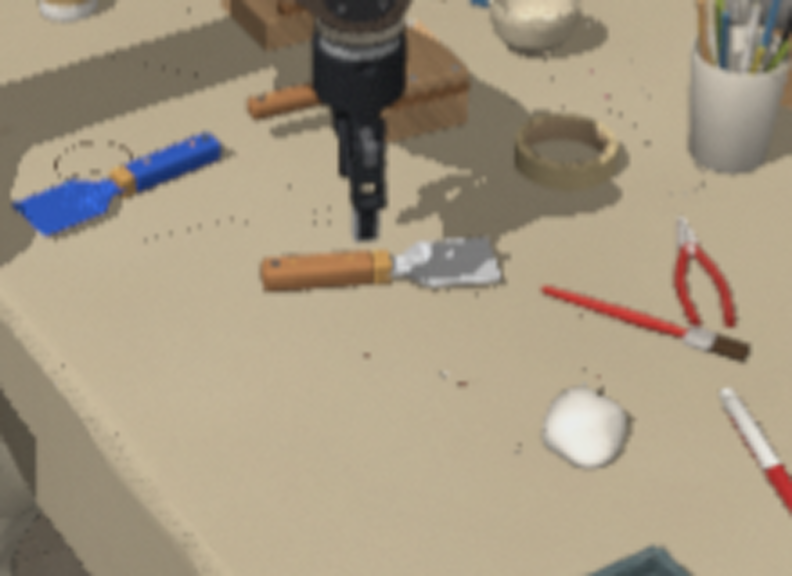

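The gripper is above the handle just behind the ferrule, and the scraper hasn't moved. I'll shift about 4 mm sideways and go down.

```bash
python3 -m crank '[[[-2,-3,20],0,0],[[-2,-3,40],0,0],[[-2,-3,54],0,0],[[-2,-3,58],0,0],[[-2,-3,58],0,0],[[-2,-3,58],0,0],[[-2,-3,58],0,0]]'; python3 -m crank '[[[0,0,0],0,0],[[0,0,0],0,0],[[0,0,0],0,0]]'
```

```text
time: 2.75
eef_pos: [0.4966, -0.2077, 0.0051]
tcp_rot: [0.974, -0.227, 0.001, 0.0]
contact_force: [-0.0, -0.1, 0.4]
opening: 0.999
finger_force: 0.0
time: 3.05
eef_pos: [0.4959, -0.2073, 0.0044]
tcp_rot: [0.974, -0.227, 0.0, 0.0]
contact_force: [-0.2, -1.1, -1.0]
opening: 1.0
finger_force: 0.0
```

```bash
python3 -m crank '[[[0,0,3.5],0,120],[[0,0,3.5],0,150],[[0,0,3.5],0,255],[[0,0,3.5],0,255],[[0,0,3.5],0,255],[[0,0,3.5],0,255],[[0,0,3.5],0,255],[[0,0,3.5],0,255],[[0,0,3.5],0,255],[[0,0,3.5],0,255]]' 70
```

```text
time: 4.05
eef_pos: [0.496, -0.2074, 0.0008]
tcp_rot: [0.974, -0.227, 0.0, 0.0]
contact_force: [0.9, -1.5, 2.1]
opening: 0.297
finger_force: 70.0
```

Gripped at 25 mm opening, as expected. I'll lift and check how it sits in the grip.

```bash
python3 -m crank '[[[0,0,-10],0,255],[[0,0,-30],0,255],[[0,0,-60],0,255],[[0,0,-90],0,255],[[0,0,-120],0,255],[[0,0,-140],0,255],[[0,0,-140],0,255],[[0,0,-140],0,255],[[0,0,-140],0,255]]'
python3 - <<'E'
from h import *
for n in("scene","top"):
    c=read_camera(n); ray,o,P=cloud(c)
    s=get_state(); e=s["eef_pos"]; hd=R.from_quat(s["tcp_rot"]).as_matrix()
    Q=((P-e)@hd); hsv=cv2.cvtColor(c["frame"],cv2.COLOR_BGR2HSV)
    m=(c["range_z"]>0)&(abs(Q[...,1])<.045)&(Q[...,2]>-.04)&(Q[...,2]<.03)&(Q[...,0]>-.12)&(Q[...,0]<.16)
    for a in range(-100,150,15):
        k=m&(Q[...,0]*1000>a)&(Q[...,0]*1000<a+15)
        if k.sum()>3: print(n,a,k.sum(),np.round(np.median(Q[k],0)*1000,1),"ymin/max",np.round(Q[k][:,1].min()*1000),np.round(Q[k][:,1].max()*1000),"z",np.round(np.percentile(Q[k][:,2],[10,90])*1000))
    if n=="scene": cv2.imwrite("pics/s2.png",cv2.resize(c["frame"][130:330,180:400],None,fx=3,fy=3,interpolation=cv2.INTER_CUBIC))
print(e)
E
```

```text
time: 4.95
eef_pos: [0.4945, -0.2064, 0.1385]
tcp_rot: [0.974, -0.227, -0.002, -0.001]
contact_force: [1.1, 1.2, -1.9]
opening: 0.288
finger_force: 69.7
scene -85 33 [-73.5  10.  -17.2] ymin/max -6.0 15.0 z [-23.  -6.]
scene -70 52 [-61.9  10.4 -19.8] ymin/max -13.0 18.0 z [-24.  -5.]
scene -55 50 [-47.6  10.1 -20.3] ymin/max -10.0 18.0 z [-24.  -8.]
scene -40 52 [-32.7   9.8 -20.3] ymin/max -10.0 17.0 z [-24.  -6.]
scene -25 60 [-16.4  11.7 -18.2] ymin/max -14.0 22.0 z [-25.  -5.]
scene -10 49 [ -2.7  23.5 -20.9] ymin/max -17.0 30.0 z [-33.  -7.]
scene 5 37 [ 13.3  13.7 -16.7] ymin/max 4.0 29.0 z [-26.  -5.]
scene 20 42 [ 25.8   9.2 -16. ] ymin/max -8.0 17.0 z [-23.  -4.]
scene 35 31 [ 43.9   2.5 -12.8] ymin/max -14.0 16.0 z [-15. -11.]
scene 50 56 [ 57.9   3.2 -13. ] ymin/max -30.0 32.0 z [-15. -11.]
scene 65 61 [ 72.6   3.1 -13. ] ymin/max -31.0 33.0 z [-16. -10.]
scene 80 57 [ 87.4   3.3 -13.3] ymin/max -29.0 33.0 z [-15. -11.]
scene 95 61 [102.7   2.5 -13.1] ymin/max -31.0 34.0 z [-15. -11.]
scene 110 43 [115.7   2.7 -13. ] ymin/max -34.0 32.0 z [-15. -11.]
top -55 17 [-42.4   3.8 -22.3] ymin/max -4.0 11.0 z [-24. -21.]
top -40 16 [-36.    1.3 -22.5] ymin/max -4.0 10.0 z [-26. -21.]
top 50 6 [ 62.8 -29.6 -11.1] ymin/max -31.0 -28.0 z [-14.  -9.]
top 65 43 [ 76.4   4.4 -12.1] ymin/max -32.0 28.0 z [-14. -11.]
top 80 142 [ 87.8  -0.2 -12. ] ymin/max -32.0 27.0 z [-14. -10.]
top 95 151 [102.6  -1.7 -12. ] ymin/max -32.0 28.0 z [-14. -10.]
top 110 104 [114.7  -2.1 -12. ] ymin/max -32.0 28.0 z [-14. -10.]
[ 0.49462738 -0.20648595  0.13852533]
```

View pics/s2.png

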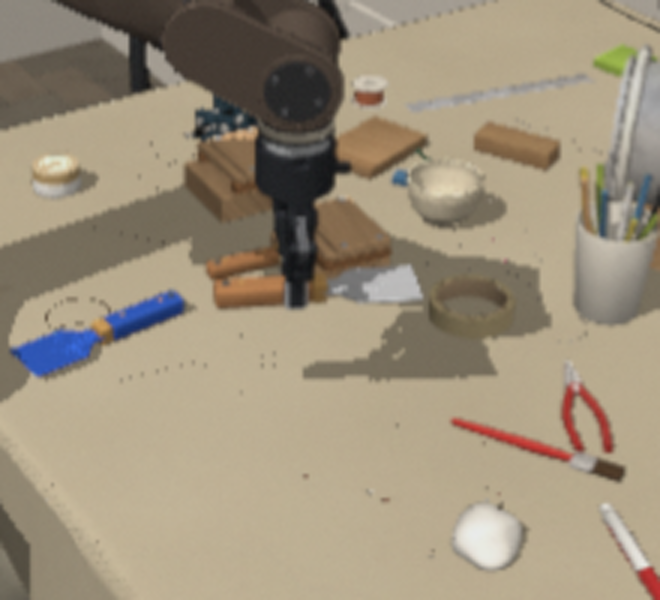

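The scraper is level in the grip, with the blade centred and about 12 mm above the TCP. I'll carry it to a point in front of the empty block, at about (0.4885, 0.223).

```bash
python3 -m crank '[[[-8,-16,0],-1,255],[[-25,-50,0],-3,255],[[-45,-90,0],-6,255],[[-66,-130,0],-9,255],[[-87,-170,0],-12,255],[[-108,-210,0],-15,255],[[-128,-250,0],-18,255],[[-148,-290,0],-21.5,255],[[-167,-327,0],-21.5,255],[[-182,-356,0],-21.5,255]]'; python3 -m crank '[[[0,0,0],0,255],[[0,0,0],0,255]]'
python3 - <<'E'
from h import *
s=get_state(); e=s["eef_pos"]; M=R.from_quat(s["tcp_rot"]).as_matrix(); print(e,s["qpos"],np.degrees(np.arctan2(M[1,0],M[0,0])))
print((np.array([.4885,.223,.08])-e)@M*1000)
E
```

```text
time: 6.05
eef_pos: [0.4882, 0.1956, 0.1398]
tcp_rot: [0.999, -0.04, -0.001, -0.0]
contact_force: [0.8, 0.3, -1.4]
opening: 0.293
finger_force: 69.6
time: 6.25
eef_pos: [0.4887, 0.1936, 0.1398]
tcp_rot: [0.999, -0.04, -0.001, 0.0]
contact_force: [-0.6, 0.8, -2.1]
opening: 0.287
finger_force: 69.6
[0.48866222 0.19356294 0.13975636] [ 1.84087370e-01  5.50489372e-02  2.01782710e+00 -2.60018332e-04
  1.07059192e+00  1.83471325e+00] -4.566774372591561
[ -2.40087899 -29.3730645   59.73983556]
```

Next I'll shift and lower to z≈0.08, then take a top view to measure the blade against the block.

```bash
python3 -m crank '[[[-1,-15,20],0,255],[[-2,-29,45],0,255],[[-2,-29,60],0,255],[[-2,-29,60],0,255],[[-2,-29,60],0,255],[[-2,-29,60],0,255]]'
cat > rel.py <<'E'
from m import *
s=get_state(); e=s["eef_pos"]; M=R.from_quat(s["tcp_rot"]).as_matrix()
c=read_camera("top"); ray,o,P=cloud(c); s=get_state(); print("tcp",e,np.degrees(np.arctan2(M[1,0],M[0,0])))
Q=(P-e)@M
m=(abs(Q[...,1])<.045)&(abs(Q[...,2]+.012)<.006)&(Q[...,0]>.07)&(Q[...,0]<.13)
q=Q[m]; print("blade top tool: xmax",np.percentile(q[:,0],99),"y",np.percentile(q[:,1],[2,98]),"z",np.median(q[:,2]),m.sum())
w=(P[m][:,:2]*1000).astype(np.float32); print(cv2.minAreaRect(w))
c2=read_camera("scene"); _,_,P=cloud(c2); Q=(P-e)@M
for a,b in((-.07,-.03),(.065,.09),(.095,.118)):
    k=(Q[...,0]>a)&(Q[...,0]<b)&(abs(Q[...,1])<.03)&(abs(Q[...,2]+.015)<.012); print(a,k.sum(),np.median(Q[k],0) if k.any() else '')
E
python3 - <<'E'
import rel
E
```

```text
time: 6.85
eef_pos: [0.4913, 0.2211, 0.0819]
tcp_rot: [0.999, -0.042, 0.001, -0.0]
contact_force: [0.1, 0.8, -0.5]
opening: 0.292
finger_force: 69.7
tcp [0.49126666 0.22109329 0.08185224] -4.786076685271618
blade top tool: xmax 0.12048596272689868 y [-0.02830235  0.02896804] z -0.012707705872321697 446
((586.5624389648438, 213.14453125), (60.693328857421875, 51.256473541259766), 84.78941345214844)
-0.07 88 [-0.05178698  0.01057487 -0.01983685]
0.065 48 [ 0.07708176  0.00313908 -0.01317704]
0.095 50 [ 0.10811493  0.00321925 -0.01316372]
```

```bash
python3 -m crank '[[[0,-1,25],0,255],[[0,-1,45],0,255],[[0,-1,51],0,255],[[0,-1,51],0,255],[[0,-1,51],0,255],[[0,-1,51],0,255],[[0,-1,51],0,255]]'
python3 - <<'E'
import rel
E
```

```text
time: 7.65
eef_pos: [0.4912, 0.2229, 0.0308]
tcp_rot: [0.999, -0.041, 0.001, -0.0]
contact_force: [0.0, -0.0, -1.4]
opening: 0.29
finger_force: 69.7
tcp [0.49116676 0.22286034 0.0307669 ] -4.721920102212032
blade top tool: xmax 0.12031138267585252 y [-0.0284023   0.02861442] z -0.01249906656740725 405
((586.498779296875, 215.1131591796875), (60.12650680541992, 51.10976028442383), 85.33344268798828)
-0.07 85 [-0.04971416  0.00974426 -0.01905855]
0.065 58 [ 0.07740617  0.00074677 -0.01353613]
0.095 45 [ 0.10587703 -0.00156314 -0.01249578]
```

Everything lines up, so I'll insert the blade in stages and watch the force.

```bash
python3 -m crank '[[[8,0,0],0,255],[[16,0,0],0,255],[[24,0,0],0,255],[[32,0,0],0,255],[[40,0,0],0,255],[[48,0,0],0,255],[[55,0,0],0,255],[[60,0,0],0,255],[[60,0,0],0,255]]'
```

```text
time: 8.65
eef_pos: [0.5509, 0.2176, 0.0297]
tcp_rot: [0.999, -0.041, 0.0, -0.0]
contact_force: [0.0, 0.4, 0.1]
opening: 0.291
finger_force: 69.7
```

```bash
python3 -m crank '[[[8,0,-0.5],0,255],[[16,0,-0.5],0,255],[[24,0,-0.5],0,255],[[32,0,-0.5],0,255],[[40,0,-0.5],0,255],[[46,0,-0.5],0,255],[[46,0,-0.5],0,255],[[46,0,-0.5],0,255]]'
```

```text
time: 9.45
eef_pos: [0.5958, 0.2139, 0.0299]
tcp_rot: [0.999, -0.041, -0.0, 0.0]
contact_force: [-0.3, -0.1, -2.8]
opening: 0.286
finger_force: 69.7
```

```bash
python3 -m crank '[[[2,0,0],0,255],[[4,0,0],0,255],[[4,0,0],0,255]]';python3 -m crank '[[[2,0,0],0,255],[[3,0,0],0,255],[[3,0,0],0,255]]'
```

```text
time: 9.75
eef_pos: [0.6001, 0.2136, 0.0302]
tcp_rot: [0.999, -0.041, 0.0, -0.0]
contact_force: [0.4, 0.3, -1.5]
opening: 0.288
finger_force: 69.7
time: 10.05
eef_pos: [0.603, 0.2133, 0.0301]
tcp_rot: [0.999, -0.041, 0.0, 0.0]
contact_force: [-0.1, 0.3, -1.5]
opening: 0.289
finger_force: 69.7
```

```bash
python3 -m crank '[[[1.5,0,0],0,255],[[1.5,0,0],0,255],[[1.5,0,0],0,255]]';python3 -m crank '[[[1.5,0,0],0,255],[[1.5,0,0],0,255],[[1.5,0,0],0,255]]'
python3 - <<'E'
from h import *
c=read_camera("scene"); cv2.imwrite("pics/s3.png",cv2.resize(c["frame"][150:270,180:340],None,fx=5,fy=5,interpolation=cv2.INTER_CUBIC))
E
```

```text
time: 10.35
eef_pos: [0.6032, 0.2132, 0.0296]
tcp_rot: [0.999, -0.041, -0.002, 0.0]
contact_force: [-5.1, -0.2, 0.4]
opening: 0.289
finger_force: 69.9
time: 10.65
eef_pos: [0.6032, 0.2132, 0.0293]
tcp_rot: [0.999, -0.041, -0.003, 0.0]
contact_force: [-7.8, 1.0, 2.1]
opening: 0.288
finger_force: 70.1
```

View pics/s3.png

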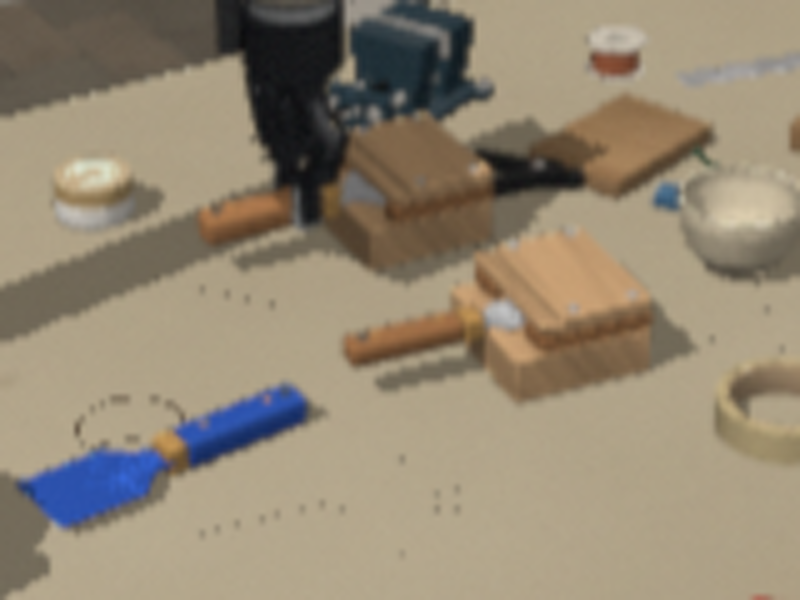

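The blade is in the slot and the handle is against the lip, with force rising at the expected position. I'll ease off, release and withdraw upward.

```bash
python3 -m crank '[[[-2,0,0],0,255],[[-2,0,0],0,255],[[-2,0,0],0,170],[[-2,0,0],0,140],[[-2,0,0],0,100],[[-2,0,0],0,50],[[-2,0,0],0,0],[[-2,0,0],0,0],[[-2,0,0],0,0]]' && python3 -m crank '[[[0,0,-10],0,0],[[0,0,-30],0,0],[[0,0,-60],0,0],[[0,0,-100],0,0],[[0,0,-140],0,0],[[-30,30,-160],0,0],[[-70,70,-160],0,0],[[-100,100,-160],0,0],[[-120,120,-160],0,0],[[-120,120,-160],0,0]]'
python3 - <<'E'
from m import *
for n in("top","scene"):
    c=read_camera(n); ray,o,P=cloud(c); u=np.array([.9966,-.082]); v=np.array([.082,.9966])
    D=P[...,:2]-np.array([.634,.211]); a=D@u; b=D@v
    hsv=cv2.cvtColor(c["frame"],cv2.COLOR_BGR2HSV)
    m=(a>-.14)&(a<-.004)&(abs(b)<.04)&(P[...,2]>.015)&(P[...,2]<.07)
    print(n,m.sum(),"along",np.percentile(a[m],[1,99]),"across",np.percentile(b[m],[2,98]))
    for lo in(-.11,-.09,-.07,-.05,-.03):
        k=m&(a>lo)&(a<lo+.02); print(lo,k.sum(),"b",b[k].mean(),"ztop",np.percentile(P[k][:,2],[50,85]))
    if n=="scene": cv2.imwrite("pics/s4.png",cv2.resize(c["frame"][150:270,180:340],None,fx=5,fy=5,interpolation=cv2.INTER_CUBIC))
E
```

```text
time: 11.6
eef_pos: [0.604, 0.2132, 0.0301]
tcp_rot: [0.999, -0.041, 0.0, -0.0]
contact_force: [-1.0, -0.5, 0.4]
opening: 1.003
finger_force: 0.0
time: 12.6
eef_pos: [0.4721, 0.1021, 0.1904]
tcp_rot: [0.999, -0.042, -0.0, 0.0]
contact_force: [0.8, -0.1, -0.2]
opening: 0.998
finger_force: 0.0
top 398 along [-0.10962162 -0.0060609 ] across [-0.01360837  0.01119985]
-0.11 73 b -0.002800143514942285 ztop [0.0381954  0.04061163]
-0.09 73 b -0.0031431476344378376 ztop [0.03994734 0.04301245]
-0.07 79 b -0.0024301951933496015 ztop [0.04188309 0.0449468 ]
-0.05 76 b -0.002707606218134562 ztop [0.04397551 0.04735276]
-0.03 74 b -0.0030891476085904935 ztop [0.04603664 0.04798552]
scene 225 along [-0.11043926 -0.0056618 ] across [-0.01933409  0.01088341]
-0.11 47 b -0.00776603783656985 ztop [0.03447333 0.04045838]
-0.09 42 b -0.008533806897797001 ztop [0.03699147 0.04323648]
-0.07 40 b -0.008808244790824083 ztop [0.03834345 0.04395975]
-0.05 39 b -0.009051043318214741 ztop [0.0418963  0.04678196]
-0.03 38 b -0.008794705825517498 ztop [0.0424529  0.04896969]
```

View pics/s4.png

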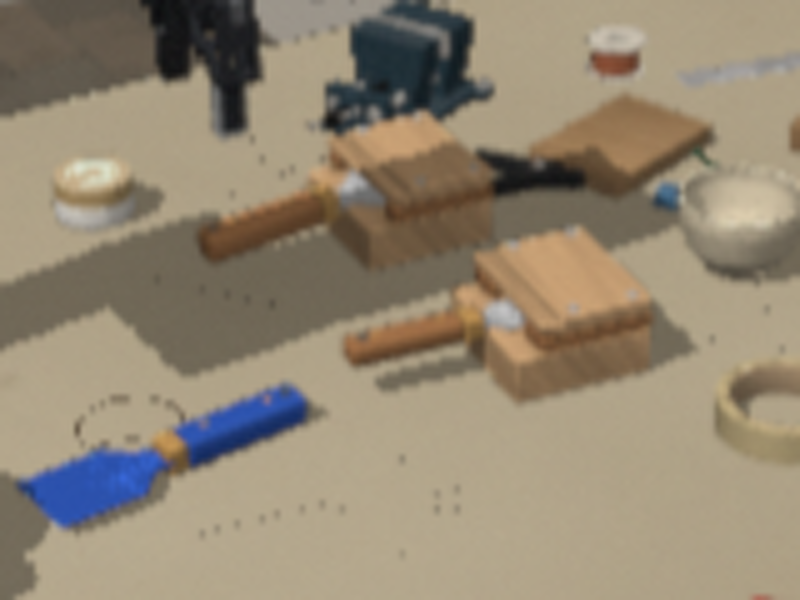

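The scraper is seated: the handle's rear is 110 mm in front of the lip, so its front end is at the lip. It droops about 0.1 rad and sits about 3 mm off centre. The gripper is clear.

```bash
python3 -c "
from plant import ctrl
print(ctrl.sign_off())"
```

```text
the job is handed in; nothing more can be done
None
```

The wide scraper is fully home in the empty block, with its handle end at the lip and the gripper clear; the job is handed in (about 13 s of the 42 s used), but no verdict came back.

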